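# Seat the vials in the reader and relatch its cover

### The arm

A 6-joint arm with a two-finger parallel gripper is mounted at the origin on a cart in front of the work surface, level with it; the furniture and walls round the work are solid. World frame = base frame: x ahead of the robot, y to its left, z up, the work surface at z = 0. Lengths are in m, angles in rad, forces in N, time in s.
With the tool pointing down it reaches from about 0.35 to 0.875 m from the base axis. Payload 4.2 kg.
Tool frame: the origin (TCP) lies between the finger pads; the fingertips stand 25 mm ahead of it and the grasp point (between the pads) lies 6 mm ahead of it; z points along the fingers, y is the line along which they close (so a half turn about z gives the same grasp; the last joint's range is limited). The gripper opens to 85 mm and grips with 20 to 120 N. Pads are 22 mm wide; open, the fingers measure 114 mm over their backs; the gripper's body (76 mm by 85 mm) begins 54 mm behind the grasp point. The pads swing forward as they close: fully open they stand 13 mm farther back than shut.
Start: joints at [1.558, 0.385, 0.008, 0, -1.194, -0.259], TCP at [0.168, 0.602, 0.256] pointing down, gripper open.
Joint ranges: [-3.14, 3.14], [-1.21, 2.06], [-1.07, 1.41], [-3.16, 2.05], [-2.99, -0.16], [-3.1, 3.1]. Speed limits (rad/s): [2.79, 2.79, 3.14, 3.14, 3.14, 3.14].

### API

Orientations are given as a unit quaternion [w, x, y, z].
In Python, from bench import ctrl gives the robot as it stands.
- The arm moves only by the tool step_arm, never from a script. Its argument "increments" is a list that holds one entry, the list of rows, each a list of 5 numbers: the closure, from 0 (fully open) to 1 (shut), then the shift along the tool's x, y, z in m, then the turn about the tool's z in rad. In form: [[[gripper, dx, dy, dz, yaw], ...]]. A call has 1 to 5 rows; each row is the pose to reach, as a shift and turn from the pose commanded when the call began, along the tool's axes at that moment; what a row does not reach only later rows make up. A row lasts 1/12 s, in which the tool goes at most 41.7 mm and 7.16 degrees, less where a joint would pass 70% of its speed; a pose out of reach is approached as far as the arm can. A call with a gripper value outside its range is refused whole. The fingers move at their own pace and stop on an object; "grip_force" is the grip in N (left out, the last holds). Time passes only in rows, so rows that repeat a pose let the fingers close. It gives the time, the measured TCP pose, the force, the opening and the grip force at its end, in the units of the state.
- ctrl.get_obs(): the state, without advancing time (a new reading comes with each control period).
- ctrl.snapshot(name): name is "side" or "top"; returns the picture (384x512x3 uint8, blue, green, red); there is no depth.
- ctrl.get_calibration(name): a dict with "fx", "fy", "cx", "cy" (pixels), "rvec" (rotation vector, rad) and "tvec" (3), from world to camera coordinates, as OpenCV has them. Camera axes: x right, y down, z forward; pixel columns grow to the right and rows downward; lengths in m; the calibration is good to about 2 mm. A picture is of the moment at which its call begins. get_calibration takes no time and is no camera call.
- ctrl.finish_job(): hands the job in; it is judged then, once.
The state is a dict: "time": time; "joint_pos": joint angles; "qd": joint speeds; "effort": joint torques, N m; "tool_pos": TCP position; "ee_rot": TCP orientation; "wrist_force": force on the tool from outside, world axes, zero at the start; "ft_torque": the same for the moment, N m; "grip_width": finger opening in m; "finger_force": force on a finger pad.
Only numpy, scipy, OpenCV 4.12 (cv2) and the standard library are available. Lean on these libraries where they do the work, as an engineer would, in place of code of your own. Each camera call takes 0.05 s, during which the arm holds its last target. There are 200 camera calls.

### The job

The two-vial reader on the desk was shut over vials that do not sit all the way down in their wells. Press on the ribbed pad at the front edge of its grey cover so that the push latch lets go and the cover springs fully open, press each vial by its cap straight down until it rests on the bottom of its well, then push the cover closed and press it right down so that the latch catches and it stays shut by itself when you let go. This is all pressing and pushing: do not pull a vial up, and leave everything else on the desk where it is.

Things in the scene. Friction and masses are not known exactly. Their poses are not given: they have to be found in the camera images.
- reader: the vial reader, fixed to the desk: white case with dark side cheeks, 210 mm long (its x), 170 mm wide (its y), flat top 78 mm high, a sloping front panel with a screen and four keys towards the robot. Origin: centre of its underside, on the desk; its +x points from the front panel to the hinge at the back, +y to its left, z up
- cover (a joint): cover angle, rad: 0 latched shut, 1.36 (its stop) fully open, -0.055 pressed down on its stop. A spring drives it open (0.10 to 0.15 N m net), damped. The push latch works by turns. Latched: pressing the pad (1 to 2 N) past -0.04 frees it; as the finger withdraws the cover rises in 2 s, pushing on a finger left above it. Open: push it down past -0.04, best to the stop, then let go: it catches at 0
- cover_pad (a point): centre of the ribbed dark rubber pad (22 x 60 mm) on the cover's upper face at its front edge; moves with the cover, its z axis the face's outward normal. Shut, it is 128 mm above the desk. In the cover's frame it lies 112 mm in front of the hinge line and 40 mm above it. The cover is a grey shell, open below, 130 mm long (reader x), 144 mm wide, 42 mm high
- cover_hinge (a point): middle of the cover's hinge line, along the cover's lower back edge and the reader's y: 85 mm behind the reader's origin, 88 mm above the desk. When the cover is fully open its upper face looks backward (+x): the top edge of that face stands 135 mm above the hinge line and 12 mm behind it, the foot of the face 8 mm above and 39 mm behind it
- left_vial (a joint): height in m of the left vial (reader +y) above the bottom of its well: 0 fully home, 0.006 to 0.012 at the start. It moves straight up and down; an O-ring grips it with about 3 N at any height
- left_vial_cap (a point): centre of the top of the left vial's black cap. Amber glass vial 25 mm in diameter, 62 mm long, cap 24 mm in diameter; the vials stand side by side 68 mm apart, 85 mm in front of the hinge line. Fully home, the cap's top is 105 mm above the desk, 18 mm above the deck round the wells
- right_vial (a joint): height in m of the right vial (reader -y) above the bottom of its well: 0 fully home, 0.006 to 0.012 at the start; same O-ring, about 3 N
- right_vial_cap (a point): centre of the top of the right vial's black cap; sizes and heights as the left one
- spare_vial: bystander: loose screw-cap vial with a white cap, 25 mm in diameter, 62 mm high, standing to the right of the reader; origin at its foot
- oring_tin: bystander: round tin, 66 mm in diameter, 24 mm high, to the left of the reader; origin under its centre
- log_book: bystander: black notebook, 210 x 153 x 16 mm, right of the reader; origin under its centre
- tweezers: bystander: steel tweezers, 124 mm long, at the left edge of the desk
- brush: bystander: small red brush, 145 mm long, at the left edge of the desk farther back
- steel_cell: bystander: open steel sample cell, 50 mm in diameter, 70 mm high, at the back right; origin under its centre
- mug: bystander: white mug, 97 mm high, at the right; origin under its middle

How it is judged:
By the outcome, as a careful person would: the job done as asked, in the order asked, and still so for the second after the job is handed in, with the robot touching nothing.
It also fails if it takes over 51 s, if anything falls off the work surface, if the arm or the gripper's body presses on something with over 40 N, if the wrist force passes 120 N, or if a joint passes its speed limit or range.

## Working session

There is one attempt and no reset: what is moved stays moved. The work goes in short steps, Python scripts to look and compute and a tool call to move; the robot and the scene stay as the last step left them, time stands still between calls to the robot, and variables do not carry over. Pictures are saved under pics/ and viewed, at most 10 in all, crops included, and the job is handed in when it is done.

Besides the shell and the picture viewer there is one more tool, called after "Emit:" by a JSON object that holds its "method" and its "body". step_arm: Moves the arm, as the interface text tells. Its arguments: {"type":"object","properties":{"increments":{"type":"array","items":{"type":"array","items":{"type":"array","items":{"type":"number"}}}},"grip_force":{"type":"number"}},"required":["increments"]}

```bash
ls; mkdir -p pics
python3 - <<'E'
from bench import ctrl
import cv2
for n in("side","top"):
    cv2.imwrite(f"pics/{n}0.png",cv2.resize(ctrl.snapshot(n),(800,600),interpolation=cv2.INTER_CUBIC)); print(n,ctrl.get_calibration(n))
print(ctrl.get_obs())
E
```

```text
pics
side {'fx': 413.8848334786783, 'fy': 413.8848334786783, 'cx': 249.66002730448628, 'cy': 191.2936206365381, 'rvec': array([ 0.39812169, -2.74255989,  1.23343906]), 'tvec': array([0.54286555, 0.18480125, 1.21996461])}
top {'fx': 355.0314530809411, 'fy': 355.0314530809411, 'cx': 254.26425759614148, 'cy': 189.87662393481088, 'rvec': array([ 2.0796118 , -2.15698934,  0.22419473]), 'tvec': array([0.01741819, 0.57976214, 1.03638327])}
{'time': 0.1, 'joint_pos': array([ 1.55756898e+00,  3.85493265e-01,  6.76506712e-03, -4.45558589e-04,
       -1.19400079e+00, -2.58593915e-01]), 'qd': array([ 1.56573076e-03, -1.01379060e-03,  4.22004920e-03,  6.65704621e-04,
       -8.33875846e-04, -3.23285046e-05]), 'effort': array([-1.11073063e-03, -3.93319702e+01,  1.88929921e+01,  4.19797540e+00,
       -2.59665117e-03,  4.78796352e-06]), 'tool_pos': array([0.16765905, 0.60160264, 0.25532215]), 'ee_rot': array([ 9.84407060e-04,  9.90766738e-01, -1.35573946e-01, -8.72599742e-05]), 'wrist_force': array([ 0.55602403,  0.696107  , -0.42237679]), 'ft_torque': array([0.01885272, 0.04860783, 0.00661836]), 'finger_force': 0.0, 'grip_width': 0.08561901308278148}
```

View pics/top0.png

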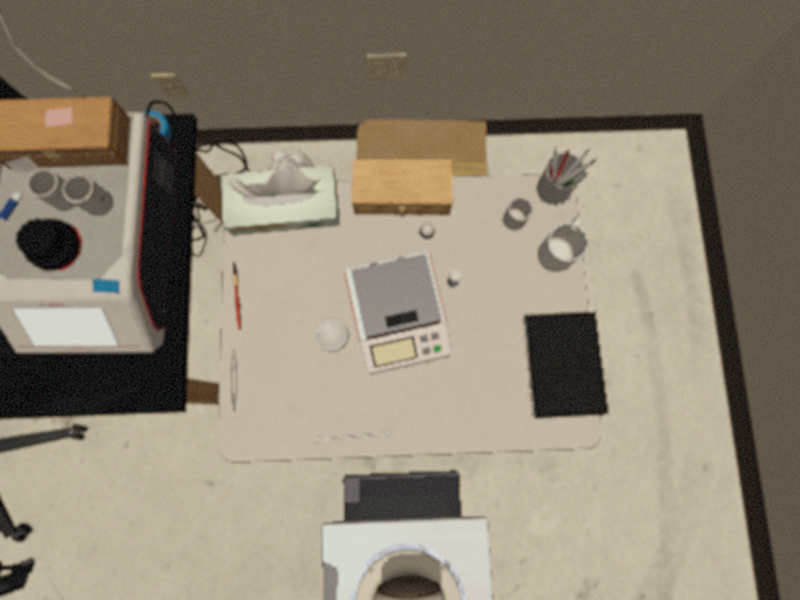

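View pics/side0.png

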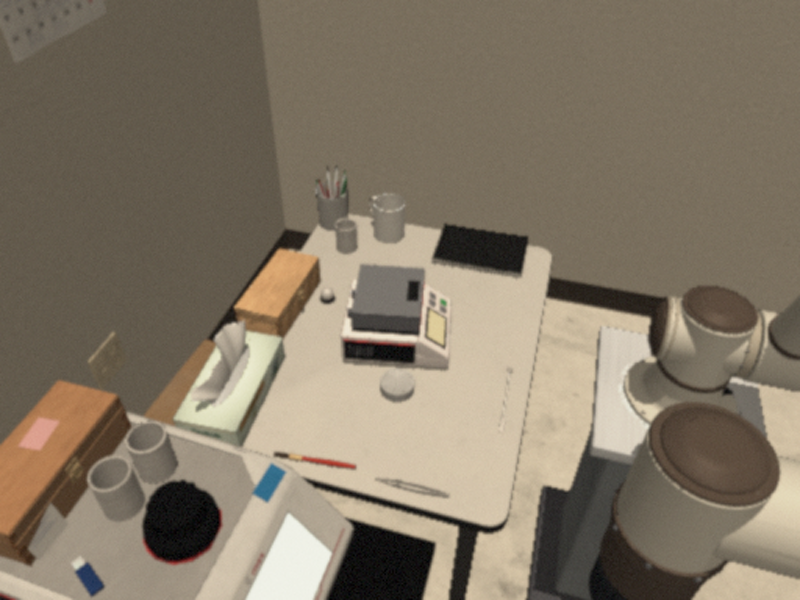

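The top view shows the reader with its pad at about (401,319), and the screen towards the robot. The side view shows the cover and its pad at about (413,290). Next I'll enlarge crops of both.

```bash
cat > h.py <<'E'
import numpy as np, cv2
from bench import ctrl
def cam(n):
    c=ctrl.get_calibration(n); K=np.array([[c['fx'],0,c['cx']],[0,c['fy'],c['cy']],[0,0,1]])
    return K,np.array(c['rvec'],float),np.array(c['tvec'],float)
def proj(n,P):
    K,r,t=cam(n); return cv2.projectPoints(np.float64(P).reshape(-1,1,3),r,t,K,None)[0][:,0]
def atz(n,uv,z):
    K,r,t=cam(n); R=cv2.Rodrigues(r)[0]; C=-R.T@t
    d=R.T@np.linalg.inv(K)@np.array([*uv,1.]); return C+d*(z-C[2])/d[2]
E
python3 - <<'E'
import cv2,numpy as np
from h import *
def crop(n,x,y,w,h,s):
    im=cv2.imread(f"pics/{n}0.png"); im=cv2.resize(im,(512,384),interpolation=cv2.INTER_AREA)
    return cv2.resize(im[y:y+h,x:x+w],None,fx=s,fy=s,interpolation=cv2.INTER_CUBIC)
a=crop("top",205,150,100,100,4*1.5 and 4); b=crop("side",205,155,100,100,4)
cv2.imwrite("pics/c0.png",np.hstack([a,b]))
E
```

```text
(no output)
```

View pics/c0.png

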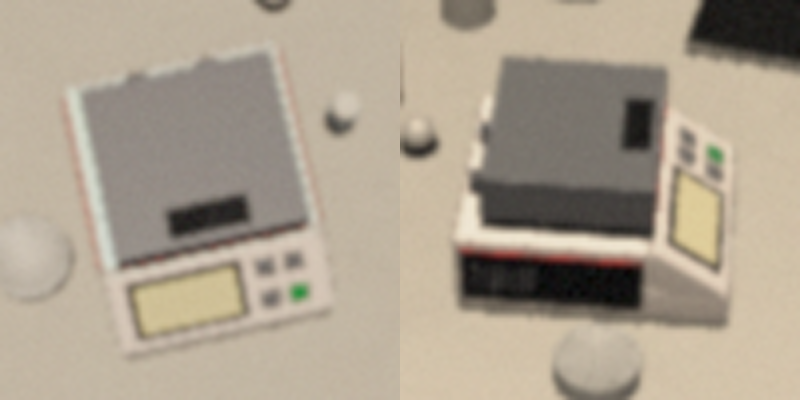

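Run:
```python
from h import *
from scipy.optimize import least_squares
o={'top':(205,150,0),'side':(205,155,400)}
px=lambda n,p:((np.array(p,float)-[o[n][2],0]+.5)/4-.5+o[n][:2])
for n,p in(("top",(208,216)),("side",(639,124))): print(n,atz(n,px(n,p),.128))
# rows reader-frame xyz, cam, crop px
D=[((-.038,.03,.128),'top',(173,237)),((-.038,-.03,.128),'top',(250,220)),((-.016,.03,.128),'top',(167,213)),((-.016,-.03,.128),'top',(244,194)),
((-.016,.03,.128),'side',(621,148)),((-.016,-.03,.128),'side',(629,98)),((-.038,.03,.128),'side',(650,150)),((-.038,-.03,.128),'side',(656,98)),
((-.105,.085,0),'side',(727,322)),((.105,.085,0),'side',(458,308))]
def w(p,X):
    c,s=np.cos(p[2]),np.sin(p[2]); return [p[0]+c*X[0]-s*X[1],p[1]+s*X[0]+c*X[1],X[2]]
f=lambda p:np.concatenate([proj(n,w(p,X))[0]-px(n,q) for X,n,q in D])
r=least_squares(f,[.5,0,.1],loss='soft_l1'); print(r.x,f(r.x).reshape(-1,2).round(1).tolist())
p=r.x
for k,X in dict(pad=(-.027,0,.128),L=(0,.034,.105),R=(0,-.034,.105),hinge=(.085,0,.088)).items(): print(k,w(p,X))
print(proj('top',[w(p,(-.105,y,0)) for y in(.085,-.085)])*1, px('top',(128,355)),px('top',(330,308)))
print(proj('top',[.168,.602,.256]))
```

```text
top [ 0.52543164 -0.00817768  0.128     ]
side [ 0.52305065 -0.00854532  0.128     ]
[ 0.55074915 -0.00427844  0.20071815] [[-0.0, 1.3], [1.1, 0.6], [-0.3, -0.1], [0.8, -0.2], [-0.1, 0.0], [-0.8, -0.4], [0.1, 0.0], [-0.4, 0.0], [0.2, 1.5], [-0.6, 0.4]]
pad [np.float64(0.5242912110926633), np.float64(-0.009661518275017697), 0.128]
L [np.float64(0.5439704636070837), np.float64(0.029038960022720182), 0.105]
R [np.float64(0.5575278356714375), np.float64(-0.037595848168709915), 0.105]
hinge [np.float64(0.6340426598785482), np.float64(0.012668271007447373), 0.088]
[[236.36881849 240.48938229]
 [288.36930871 227.83461058]] [236.625 238.375] [287.125 226.625]
[[ -3.31192194 358.21818941]]
```

Emit:
{"method": "step_arm", "body": {"increments": [[[1,0.028,0.027,0,0],[1,0.056,0.054,0,0],[1,0.084,0.081,0,0],[1,0.112,0.108,0,0],[1,0.14,0.135,0,0]]], "grip_force": 40}}

```text
time: 0.52
tool_pos: [0.2668, 0.4325, 0.2558]
ee_rot: [0.001, 0.991, -0.135, -0.0]
wrist_force: [-0.2, -0.1, 0.4]
grip_width: 0.0259
finger_force: 0.0
```

Emit:
{"method": "step_arm", "body": {"increments": [[[1,0.028,0.027,0,0],[1,0.056,0.054,0,0],[1,0.084,0.081,0,0],[1,0.112,0.108,0,0],[1,0.14,0.135,0,0]]]}}

```text
time: 0.93
tool_pos: [0.3653, 0.2648, 0.2562]
ee_rot: [0.0, 0.991, -0.135, -0.0]
wrist_force: [1.0, 2.0, 0.3]
grip_width: -0.0
finger_force: 0.0
```

Emit:
{"method": "step_arm", "body": {"increments": [[[1,0.028,0.027,0,0],[1,0.056,0.054,0,0],[1,0.084,0.081,0,0],[1,0.112,0.108,0,0],[1,0.14,0.135,0,0]]]}}

```text
time: 1.35
tool_pos: [0.4639, 0.0972, 0.2562]
ee_rot: [-0.0, 0.991, -0.135, -0.0]
wrist_force: [0.7, 1.2, -0.2]
grip_width: -0.0
finger_force: 0.0
```

Emit:
{"method": "step_arm", "body": {"increments": [[[1,0.028,0.027,0,-0.1],[1,0.056,0.054,0,-0.2],[1,0.084,0.081,0,-0.3],[1,0.087,0.0876,0,-0.4],[1,0.087,0.0876,0,-0.472]]]}}

```text
time: 1.77
tool_pos: [0.5243, -0.0112, 0.2553]
ee_rot: [0.0, 0.995, 0.1, -0.001]
wrist_force: [0.3, 0.9, -0.7]
grip_width: -0.0
finger_force: 0.0
```

Emit:
{"method": "step_arm", "body": {"increments": [[[1,0,0,0.03,0],[1,0,0,0.06,0],[1,0,0,0.08,0],[1,0,0,0.09,0],[1,0,0,0.096,0]]]}}

```text
time: 2.18
tool_pos: [0.5231, -0.0088, 0.1587]
ee_rot: [0.0, 0.995, 0.1, -0.002]
wrist_force: [-0.2, 0.6, 0.1]
grip_width: -0.0002
finger_force: 0.0
```

Emit:
{"method": "step_arm", "body": {"increments": [[[1,0,0,0.002,0],[1,0,0,0.004,0],[1,0,0,0.006,0],[1,0,0,0.008,0],[1,0,0,0.008,0]]]}}

```text
time: 2.6
tool_pos: [0.5244, -0.0084, 0.1529]
ee_rot: [-0.0, 0.995, 0.1, 0.001]
wrist_force: [0.5, 1.0, 0.3]
grip_width: 0.0001
finger_force: 0.3
```

Emit:
{"method": "step_arm", "body": {"increments": [[[1,0,0,0.001,0],[1,0,0,0.002,0],[1,0,0,0.003,0],[1,0,0,0.004,0],[1,0,0,0.004,0]]]}}

```text
time: 3.02
tool_pos: [0.5236, -0.0087, 0.1481]
ee_rot: [0.0, 0.995, 0.1, -0.0]
wrist_force: [-1.4, -0.0, 1.6]
grip_width: 0.0001
finger_force: 0.7
```

Emit:
{"method": "step_arm", "body": {"increments": [[[1,0,0,0.001,0],[1,0,0,0.002,0],[1,0,0,0.003,0],[1,0,0,0.003,0],[1,0,0,0.003,0]]]}}

```text
time: 3.43
tool_pos: [0.5238, -0.0087, 0.1467]
ee_rot: [0.0, 0.995, 0.1, -0.0]
wrist_force: [-5.7, 0.2, 9.9]
grip_width: 0.0003
finger_force: 5.2
```

Emit:
{"method": "step_arm", "body": {"increments": [[[1,0,0,-0.01,0],[1,-0.01,0,-0.035,0],[1,-0.035,0,-0.06,0],[1,-0.06,0,-0.085,0],[1,-0.08,0,-0.11,0]]]}}

```text
time: 3.85
tool_pos: [0.4443, -0.0247, 0.2563]
ee_rot: [-0.0, 0.995, 0.1, 0.0]
wrist_force: [-0.7, -0.0, 0.1]
grip_width: 0.0001
finger_force: 0.0
```

Emit:
{"method": "step_arm", "body": {"increments": [[[1,0,0,0,0],[1,0,0,0,0],[1,0,0,0,0],[1,0,0,0,0],[1,0,0,0,0]]]}}

```text
time: 4.27
tool_pos: [0.4457, -0.0244, 0.2541]
ee_rot: [0.0, 0.995, 0.1, -0.001]
wrist_force: [-0.3, -0.0, 0.2]
grip_width: 0.0
finger_force: 0.0
```

Emit:
{"method": "step_arm", "body": {"increments": [[[1,0,0,0,0],[1,0,0,0,0],[1,0,0,0,0],[1,0,0,0,0],[1,0,0,0,0]]]}}

```text
time: 4.68
tool_pos: [0.4455, -0.0245, 0.2552]
ee_rot: [0.0, 0.995, 0.1, -0.0]
wrist_force: [-0.3, -0.9, 0.0]
grip_width: 0.0004
finger_force: 0.0
```

Emit:
{"method": "step_arm", "body": {"increments": [[[1,0,0,0,0],[1,0,0,0,0],[1,0,0,0,0],[1,0,0,0,0],[1,0,0,0,0]]]}}

```text
time: 5.1
tool_pos: [0.4455, -0.0245, 0.2554]
ee_rot: [0.0, 0.995, 0.1, 0.0]
wrist_force: [1.0, 0.5, -0.1]
grip_width: -0.0002
finger_force: 0.0
```

Emit:
{"method": "step_arm", "body": {"increments": [[[1,0,0,0,0],[1,0,0,0,0],[1,0,0,0,0],[1,0,0,0,0],[1,0,0,0,0]]]}}

```text
time: 5.52
tool_pos: [0.4455, -0.0245, 0.2553]
ee_rot: [-0.0, 0.995, 0.1, -0.0]
wrist_force: [0.6, -0.1, -0.1]
grip_width: -0.0001
finger_force: 0.0
```

```bash
cat > two.py <<'E'
import sys
from h import *
x,y=205,145
a=ctrl.snapshot("top")[y:y+100,x:x+100]; b=ctrl.snapshot("side")[y:y+100,x:x+100]
cv2.imwrite(sys.argv[1],cv2.resize(np.hstack([a,b]),None,fx=4,fy=4,interpolation=cv2.INTER_CUBIC)); print(ctrl.get_obs()['tool_pos'])
E
python3 two.py pics/c1.png
```

```text
[ 0.44550524 -0.02448683  0.2552924 ]
```

View pics/c1.png

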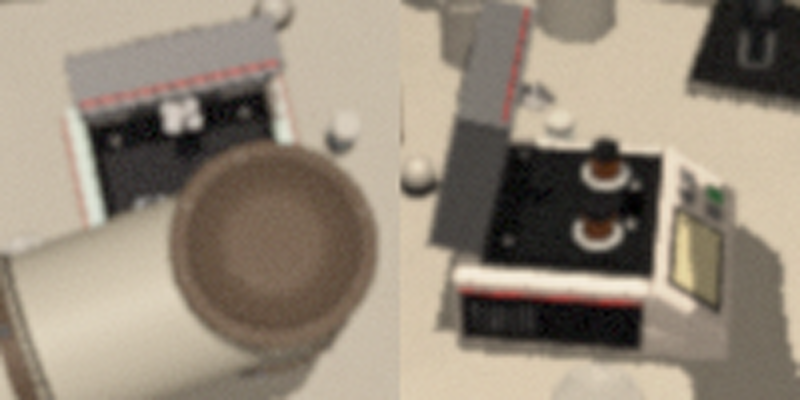

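The cover stands open. In the side view the right cap shows at about (606,150) and the left at about (596,212). I'll check these against the fitted pose.

Run:
```python
from h import *
px=lambda p:((np.array(p,float)-[400,0]+.5)/4-.5+[205,145])
for nm,p,e in(("R",(606,148),(.5575,-.0376)),("L",(597,211),(.5440,.0290))):
    print(nm,[atz("side",px(p),z).round(4) for z in(.100,.108)],((proj("side",[[*e,z] for z in(.105,.115)])-[205,145]+.5)*4-.5+[400,0]).round())
c,s=np.cos(.2),np.sin(.2); t=ctrl.get_obs()['tool_pos']
for e in((.544,.029),(.5575,-.0376)):
    d=np.array(e)-t[:2]; print("tool dx,dy",c*d[0]+s*d[1], s*d[0]-c*d[1])
```

```text
R [array([ 0.5603, -0.0512,  0.1   ]), array([ 0.5579, -0.0421,  0.108 ])] [[605. 155.]
 [605. 145.]]
L [array([0.547 , 0.0215, 0.1   ]), array([0.5447, 0.03  , 0.108 ])] [[598. 213.]
 [598. 203.]]
tool dx,dy 0.10715761235231841 -0.03285276264928738
tool dx,dy 0.10715713372222405 0.03510170740067262
```

Emit:
{"method": "step_arm", "body": {"increments": [[[1,0.035,-0.011,0,0],[1,0.07,-0.022,0,0],[1,0.105,-0.033,0.01,0],[1,0.105,-0.033,0.045,0],[1,0.105,-0.033,0.08,0]]]}}

```text
time: 6.03
tool_pos: [0.5445, 0.0301, 0.1752]
ee_rot: [-0.001, 0.995, 0.1, 0.002]
wrist_force: [0.6, 0.6, -1.9]
grip_width: 0.0003
finger_force: 0.0
```

Emit:
{"method": "step_arm", "body": {"increments": [[[1,0,0,0.015,0],[1,0,0,0.025,0],[1,0,0,0.028,0],[1,0,0,0.031,0],[1,0,0,0.034,0]]]}}

```text
time: 6.45
tool_pos: [0.5429, 0.0289, 0.1426]
ee_rot: [-0.0, 0.995, 0.1, 0.002]
wrist_force: [0.4, -0.1, 0.4]
grip_width: 0.0002
finger_force: 0.0
```

Emit:
{"method": "step_arm", "body": {"increments": [[[1,0,0,0.002,0],[1,0,0,0.004,0],[1,0,0,0.006,0],[1,0,0,0.007,0],[1,0,0,0.008,0]]]}}

```text
time: 6.87
tool_pos: [0.5426, 0.0289, 0.134]
ee_rot: [-0.0, 0.995, 0.1, 0.001]
wrist_force: [0.9, 0.3, 2.2]
grip_width: 0.0001
finger_force: 1.4
```

Emit:
{"method": "step_arm", "body": {"increments": [[[1,0,0,0.001,0],[1,0,0,0.002,0],[1,0,0,0.003,0],[1,0,0,0.003,0],[1,0,0,0.003,0]]]}}

```text
time: 7.28
tool_pos: [0.5422, 0.0288, 0.1304]
ee_rot: [-0.0, 0.995, 0.1, 0.0]
wrist_force: [1.3, 0.7, 2.0]
grip_width: 0.0002
finger_force: 1.2
```

Emit:
{"method": "step_arm", "body": {"increments": [[[1,0,0,0.001,0],[1,0,0,0.002,0],[1,0,0,0.003,0],[1,0,0,0.003,0],[1,0,0,0.003,0]]]}}

```text
time: 7.7
tool_pos: [0.5424, 0.0288, 0.1299]
ee_rot: [0.0, 0.995, 0.101, 0.001]
wrist_force: [-2.6, 1.5, 15.9]
grip_width: 0.0002
finger_force: 7.8
```

Emit:
{"method": "step_arm", "body": {"increments": [[[1,0,0,-0.02,0],[1,0,0.002,-0.04,0],[1,0,0.035,-0.04,0],[1,0,0.068,-0.04,0],[1,0,0.068,-0.03,0]]]}}

```text
time: 8.12
tool_pos: [0.5558, -0.0413, 0.1583]
ee_rot: [0.0, 0.995, 0.098, 0.001]
wrist_force: [0.6, 0.5, 0.4]
grip_width: -0.0001
finger_force: 0.0
```

Emit:
{"method": "step_arm", "body": {"increments": [[[1,0,0,0.01,0],[1,0,0,0.015,0],[1,0,0,0.018,0],[1,0,0,0.021,0],[1,0,0,0.023,0]]]}}

```text
time: 8.53
tool_pos: [0.5547, -0.0374, 0.1339]
ee_rot: [0.0, 0.995, 0.1, -0.001]
wrist_force: [-2.9, -0.1, 3.4]
grip_width: 0.0001
finger_force: 1.4
```

Emit:
{"method": "step_arm", "body": {"increments": [[[1,0,0,0.001,0],[1,0,0,0.002,0],[1,0,0,0.003,0],[1,0,0,0.004,0],[1,0,0,0.004,0]]]}}

```text
time: 8.95
tool_pos: [0.5556, -0.0376, 0.1303]
ee_rot: [-0.0, 0.995, 0.1, 0.0]
wrist_force: [0.5, -0.5, 0.5]
grip_width: -0.0002
finger_force: 0.1
```

Emit:
{"method": "step_arm", "body": {"increments": [[[1,0,0,0.001,0],[1,0,0,0.002,0],[1,0,0,0.003,0],[1,0,0,0.003,0],[1,0,0,0.003,0]]]}}

```text
time: 9.37
tool_pos: [0.556, -0.0377, 0.13]
ee_rot: [0.0, 0.995, 0.1, 0.001]
wrist_force: [-5.7, 2.0, 13.7]
grip_width: -0.0004
finger_force: 7.3
```

Emit:
{"method": "step_arm", "body": {"increments": [[[1,0,0,-0.03,0],[1,0,0,-0.065,0],[1,0,-0.01,-0.1,0],[1,0,-0.022,-0.132,0],[1,0,-0.034,-0.158,0]]]}}

```text
time: 9.78
tool_pos: [0.5495, -0.0043, 0.2881]
ee_rot: [-0.0, 0.995, 0.1, 0.002]
wrist_force: [0.9, 1.2, 0.1]
grip_width: -0.0001
finger_force: 0.0
```

Emit:
{"method": "step_arm", "body": {"increments": [[[1,0.03,0,0,0],[1,0.06,0,0,0],[1,0.09,0,0,0],[1,0.12,0,0,0],[1,0.135,0,0,0]]]}}

```text
time: 10.2
tool_pos: [0.6839, 0.023, 0.2839]
ee_rot: [-0.0, 0.995, 0.1, 0.001]
wrist_force: [-0.1, -0.0, -0.4]
grip_width: -0.0
finger_force: 0.0
```

```bash
python3 two.py pics/c2.png
```

```text
[0.68311825 0.02288747 0.28296474]
```

View pics/c2.png

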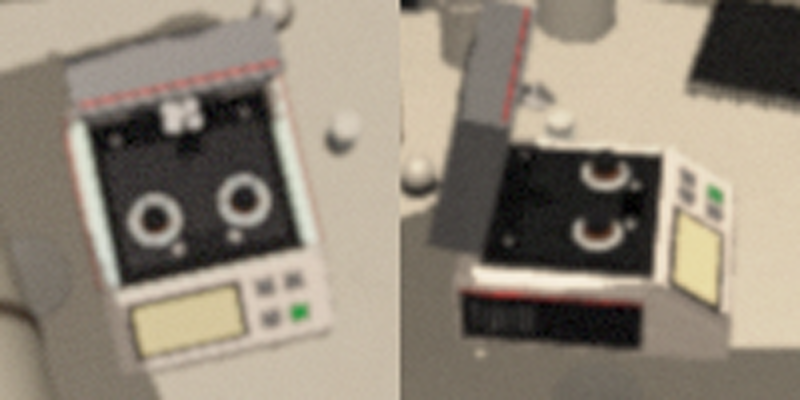

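The vials look home and the cover is open, but I can't see the arm in either crop. I'll check the full views before going behind the cover.

Run:
```python
from h import *
o=ctrl.get_obs(); print(o['time'],o['joint_pos'].round(3),o['tool_pos'].round(4),o['wrist_force'].round(1))
for n in("top","side"): print(n,proj(n,o['tool_pos']))
a,b=ctrl.snapshot("top"),ctrl.snapshot("side")
cv2.imwrite("pics/f2.png",cv2.resize(np.hstack([a,b]),(800,300),interpolation=cv2.INTER_AREA))
```

```text
10.3 [ 0.269  0.472  0.214 -0.    -1.313  1.502] [0.6831 0.0229 0.283 ] [-0.8  0.  -0.1]
top [[242.62496237 132.40214947]]
side [[207.82824111 139.77600188]]
```

View pics/f2.png

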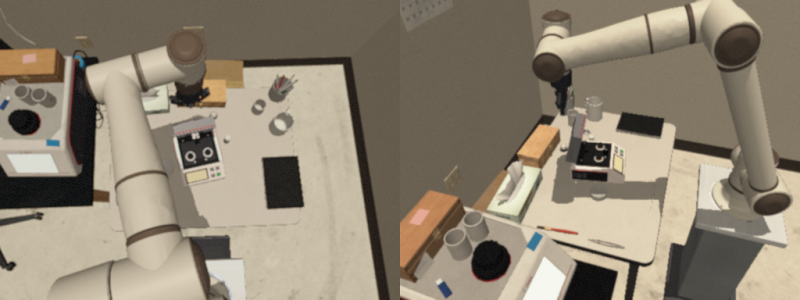

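Emit:
{"method": "step_arm", "body": {"increments": [[[1,0,0,0.02,0],[1,0,0,0.04,0],[1,0,0,0.052,0],[1,-0.008,0,0.052,0],[1,-0.014,0,0.052,0]]]}}

```text
time: 10.82
tool_pos: [0.6657, 0.019, 0.2333]
ee_rot: [0.0, 0.995, 0.1, -0.001]
wrist_force: [0.1, 0.2, 0.1]
grip_width: 0.0
finger_force: 0.0
```

Emit:
{"method": "step_arm", "body": {"increments": [[[1,-0.004,0,0,0],[1,-0.008,0,0,0],[1,-0.012,0,0,0],[1,-0.018,0,0,0],[1,-0.026,0,-0.001,0]]]}}

```text
time: 11.23
tool_pos: [0.6428, 0.0146, 0.236]
ee_rot: [-0.0, 0.995, 0.1, 0.003]
wrist_force: [2.8, 0.1, 1.0]
grip_width: 0.0
finger_force: 1.4
```

Emit:
{"method": "step_arm", "body": {"increments": [[[1,-0.012,0,0.001,0],[1,-0.024,0,0.003,0],[1,-0.0355,0,0.006,0],[1,-0.047,0,0.01,0],[1,-0.0575,0,0.0155,0]]]}}

```text
time: 11.65
tool_pos: [0.585, 0.0032, 0.2203]
ee_rot: [-0.0, 0.995, 0.1, 0.002]
wrist_force: [1.5, 1.9, 3.3]
grip_width: 0.0
finger_force: 1.8
```

Emit:
{"method": "step_arm", "body": {"increments": [[[1,-0.01,0,0.0065,0],[1,-0.0195,0,0.014,0],[1,-0.028,0,0.022,0],[1,-0.036,0,0.0315,0],[1,-0.043,0,0.0415,0]]]}}

```text
time: 12.07
tool_pos: [0.5417, -0.0058, 0.1779]
ee_rot: [-0.0, 0.995, 0.1, -0.0]
wrist_force: [-0.3, 1.3, 3.4]
grip_width: 0.0001
finger_force: 1.5
```

Emit:
{"method": "step_arm", "body": {"increments": [[[1,-0.004,0,0.007,0],[1,-0.008,0,0.014,0],[1,-0.012,0,0.02,0],[1,-0.015,0,0.024,0],[1,-0.015,0,0.027,0]]]}}

```text
time: 12.48
tool_pos: [0.5295, -0.0083, 0.1522]
ee_rot: [-0.0, 0.995, 0.1, 0.002]
wrist_force: [-0.4, 0.3, 2.1]
grip_width: -0.0001
finger_force: 1.2
```

Emit:
{"method": "step_arm", "body": {"increments": [[[1,0,0,0.002,0],[1,0,0,0.004,0],[1,0,0,0.006,0],[1,0,0,0.006,0],[1,0,0,0.006,0]]]}}

```text
time: 12.9
tool_pos: [0.5279, -0.0088, 0.1464]
ee_rot: [0.0, 0.995, 0.1, -0.001]
wrist_force: [-8.1, 3.0, 17.7]
grip_width: 0.0
finger_force: 9.0
```

At the stop with 18 N. I'll let go straight up, wait and check.

Emit:
{"method": "step_arm", "body": {"increments": [[[1,0,0,-0.004,0],[1,0,0,-0.012,0],[1,0,0,-0.03,0],[1,0,0,-0.06,0],[1,0,0,-0.095,0]]]}}

```text
time: 13.32
tool_pos: [0.5271, -0.0092, 0.2381]
ee_rot: [0.0, 0.995, 0.1, -0.003]
wrist_force: [1.2, 1.2, -0.4]
grip_width: 0.0002
finger_force: 0.0
```

Emit:
{"method": "step_arm", "body": {"increments": [[[1,-0.03,0,-0.02,0],[1,-0.06,0,-0.03,0],[1,-0.09,0,-0.03,0],[1,-0.12,0,-0.03,0],[1,-0.12,0,-0.03,0]]]}}

```text
time: 13.73
tool_pos: [0.4058, -0.0338, 0.269]
ee_rot: [-0.0, 0.995, 0.099, -0.001]
wrist_force: [0.5, 0.4, 0.4]
grip_width: -0.0
finger_force: 0.0
```

Emit:
{"method": "step_arm", "body": {"increments": [[[1,0,0,0,0],[1,0,0,0,0],[1,0,0,0,0],[1,0,0,0,0],[1,0,0,0,0]]]}}

```text
time: 14.15
tool_pos: [0.4115, -0.0324, 0.2689]
ee_rot: [0.0, 0.995, 0.1, -0.001]
wrist_force: [0.4, 0.3, 0.7]
grip_width: -0.0003
finger_force: 0.0
```

Emit:
{"method": "step_arm", "body": {"increments": [[[1,0,0,0,0],[1,0,0,0,0],[1,0,0,0,0],[1,0,0,0,0],[1,0,0,0,0]]]}}

```text
time: 14.57
tool_pos: [0.4109, -0.0325, 0.2693]
ee_rot: [0.0, 0.995, 0.1, 0.0]
wrist_force: [-0.9, 0.3, 0.2]
grip_width: -0.0004
finger_force: 0.0
```

```bash
python3 two.py pics/c3.png
```

```text
[ 0.41091048 -0.03253208  0.26937774]
```

View pics/c3.png

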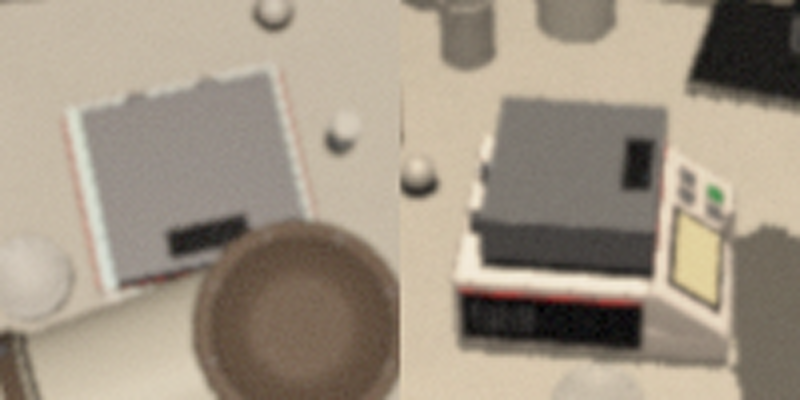

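The cover is shut. The pad is at (639,164) in the side crop, which matches the starting picture once the 40 px crop shift is allowed for. The bystanders have not moved.

```bash
python3 -c "
from bench import ctrl
print(ctrl.finish_job())"
```

```text
the job is handed in; nothing more can be done
None
```

I opened the cover with the push latch, pressed both vials down until they stopped at the home height, then closed the cover and pressed it to its stop. It stayed shut after I let go, the nearby objects looked undisturbed, and I handed the job in at about 14.6 s; the hand-in returned no verdict.

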